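Roll the sediment core onto the photo card

ROBOT

A 7-joint arm with a two-finger parallel gripper is mounted at the origin on the work surface. World frame = base frame: x ahead of the robot, y to its left, z up, the work surface at z = 0. Lengths are in mm, angles in rad, forces in N, time in s.
With the tool pointing down it reaches from about 425 to 1025 mm from the base axis. Payload 9.4 kg.
Tool frame: the origin (TCP) lies midway between the tips of the shut fingers; the grasp point (between the pads) lies 19 mm behind it; y points along the fingers, x is the direction in which the jaws open and shut, and the axes are right-handed (so a half turn about y gives the same grasp; the last joint's range is limited). The gripper opens to 85 mm and grips with 20 to 120 N. Pads are 22 mm wide; open, the fingers measure 114 mm over their backs; the gripper's body (76 mm by 85 mm) begins 54 mm behind the grasp point. The pads swing forward as they close: fully open they stand 13 mm farther back than shut.
Start: joints at [1.122, 0.599, -0.003, 1.599, 0.002, 0.943, -0.08], TCP at [263.378, -675.467, 231.275] pointing down, gripper open.
Joint ranges: [-2.57, 2.57], [-0.35, 1.97], [-1.29, 1.29], [0.11, 2.56], [-1.05, 4.19], [0.11, 1.86], [-2.63, 2.63]. Speed limits (rad/s): [2.22, 2.22, 3.01, 3.01, 3.14, 3.14, 3.14].

INTERFACE

Orientations are given as a unit quaternion [x, y, z, w].
In Python, from bench import get_state, snapshot, camera_params, finish_job gives the robot as it stands.
- The arm moves only by the shell command python3 -m inch 'ROWS' [FORCE]. ROWS is JSON, one flat list of numbers, 5 for each row, row after row: the opening, from 0 (shut) to 1 (fully open), then the shift along the tool's x, y, z in cm, then the turn about the tool's y in degrees. In form: [claw, dx, dy, dz, spin, claw, dx, dy, dz, spin, ...]. A call has exactly 10 rows; each row shifts and turns the commanded pose from where the row before left it, along the tool's axes as they then stand; what a row does not reach is not made up. A row lasts 1/8 s, in which the tool goes at most 62.5 mm and 10.7 degrees, less where a joint would pass 70% of its speed; a pose out of reach is approached as far as the arm can. A call is refused whole if a number of a shift passes 6.25 or a number of a turn 10.7, either way. A call with a gripper value outside its range is refused whole. The fingers move at their own pace and stop on an object; FORCE is the grip in N (left out, the last holds). Time passes only in rows, so rows that do not move let the fingers close, or fill a call up. It gives the time, the measured TCP pose, the force and the opening at its end, in the units of the state.
- get_state(): the state, without advancing time (a new reading comes with each control period).
- snapshot(name): name is "scene" or "top"; returns the picture (420x560x3 uint8, blue, green, red); there is no depth.
- camera_params(name): a dict with "camera_matrix" (3x3 intrinsics, pixels), "dist_coeffs" ([k1, k2, p1, p2, k3] as OpenCV has them; the pictures are not rectified), "camera_from_world" (4x4, takes a point from world to camera coordinates). Camera axes: x right, y up, looking along -z (the intrinsics and any distortion apply to the point x, -y, -z); pixel columns grow to the right and rows downward; lengths in mm; the calibration is good to about 2 mm. A picture is of the moment at which its call begins. camera_params takes no time and is no camera call.
- finish_job(): hands the job in, once; it reports no verdict.
The state is a dict: "time": time; "q": joint angles; "joint_velocities": joint speeds; "joint_torque": joint torques, N m; "ee_pos": TCP position; "eef_rot": TCP orientation; "wrist_force": force on the tool from outside, world axes, zero at the start; "wrist_torque": the same for the moment, N m; "opening": finger opening in mm.
Only numpy, scipy, OpenCV 4.12 (cv2) and the standard library are available. Lean on these libraries where they do the work, as an engineer would, in place of code of your own. Each camera call takes 0.05 s, during which the arm holds its last target.

TASK

Roll the white core tube across the felt mat onto the pale photo card, by pushing it along with fingertips on the top of the tube, and let it come to rest lying along the red middle line of the card, with its whole length on the card. Do not grip or lift it and do not shove it from low on its side; leave everything else on the table as it is, and finish with the hand clear.

Things in the scene. Friction and masses are not known exactly. Their poses are not given: they have to be found in the camera images.
- core_mid (a point): Centre of the core tube, a closed white cylinder lying level on the mat: 70 mm in diameter, 200 mm long, about 0.7 kg, blue cap at its -x end, black cap at +x, orange label strip along it. Own x is the tube's axis; origin on the axis half-way along, 35 mm above the felt. At the start the label faces up (own z up); y and z turn as it rolls.
- card_mid (a point): Centre of the pale photo card, fixed flat on the felt: 280 mm along own x, 100 mm along own y, no height (the tube rolls onto it freely). A 4 mm red line runs along own x through this point, end to end; black and white scale bars at both ends. Origin on the felt's upper face, z up. It lies left or right of the tube, line 110 to 210 mm away, nearly parallel to the tube.
- mat: Dark grey felt mat fixed to the table: 360 mm along own x, 420 mm along own y, 4 mm thick; origin at the centre of its underside, z up. The tube rolls on it without slipping and the felt brakes it: let go slowly, it stops within millimetres. A fingertip sticking to the tube's top travels twice as far as the tube and runs off its front, so several strokes are needed.
- vial: Bystander, not to be disturbed: amber glass sample vial with a white cap, 26 mm across and 55 mm tall, standing on the far part of the felt mat. Origin at the centre of its underside.
- brush: Bystander, not to be disturbed: wooden finds brush, 170 mm long, about 42 mm wide at the bristles and 20 mm thick, lying on the near part of the felt mat. Origin at the centre of its underside.
- pot: Bystander, not to be disturbed: small brown clay pot, 110 mm across and 120 mm tall, standing on the table to the right of the mat. Origin at the centre of its underside.
- jar: Bystander, not to be disturbed: glass jar with a black cap, 60 mm across and 85 mm tall, on the table to the right of the mat. Origin at the centre of its underside.
- findbox: Bystander, not to be disturbed: open cream cardboard find box, 110 x 160 x 70 mm, on the table to the left of the mat. Origin at the centre of its underside.
- tin: Bystander, not to be disturbed: metal can, 68 mm across and 70 mm tall, standing on the table to the left of the mat. Origin at the centre of its underside.
- mug: Bystander, not to be disturbed: blue ceramic mug, 76 mm across and 90 mm tall, on the table to the right of the mat, farther back. Origin at the centre of its underside.
There are look-alikes about, which are no part of the job. What is shaped like the part that bears core_mid but pink or yellow is not meant.

How it is judged (in metres and radians):
On the way:
1. the tube rolls: on the way it turns over until its label strip faces down (angle between core_mid's own z axis and vertical above 2.5 rad).
At the end, for the whole second after the job is handed in: The tube lies still on the mat with its axis over the red line: centre within 12 mm of the line sideways, within 35 mm of the card's centre along the line, axis within 8 degrees of the line (y of core_mid in the frame of card_mid between -0.012 and 0.012 m and x of core_mid in the frame of card_mid between -0.035 and 0.035 m and z of core_mid in the frame of card_mid between 0.032 and 0.038 m and angle between the x axis of core_mid and the x axis of card_mid, either way round below 0.14 rad and linear speed of core below 0.005 m/s); the robot touches nothing.
It fails at once if the tube is lifted more than about 8 mm off the mat (z of core_mid in the frame of card_mid above 0.043 m).
It fails at once if the tube is gripped or pushed low on its side: fingers touch it with their ends below its mid-height (contact force between the fingers and core above 0.5 N and height (world z) of the grasp point below 0.058 m).
It fails at once if one of the other things is moved by more than 15 mm (distance of any of vial, brush, pot, jar, findbox, tin, mug from where it was at the start of the episode above 0.015 m).
It also fails if it takes over 61 s, if anything falls off the work surface, if the arm or the gripper's body presses on something with over 40 N, if the wrist force passes 120 N, or if a joint passes its speed limit or range.

## Working session

There is one attempt and no reset: what is moved stays moved. The work goes in short steps, Python scripts to look and compute and a shell command to move; the robot and the scene stay as the last step left them, time stands still between calls to the robot, and variables do not carry over. Pictures are saved under pics/ and viewed, and the job is handed in when it is done.

```bash
mkdir -p pics; ls; python3 - <<'E'
from bench import *
import cv2,json
for n in("scene","top"):
    cv2.imwrite(f"pics/{n}0.png",snapshot(n)); p=camera_params(n); print(n,p)
print(get_state())
E
```

```text
pics
scene {'camera_matrix': array([[512.41954526,   0.        , 283.80383351],
       [  0.        , 512.41954526, 207.01319943],
       [  0.        ,   0.        ,   1.        ]]), 'dist_coeffs': array([-0.1138157,  0.       ,  0.       ,  0.       ,  0.       ]), 'camera_from_world': array([[ 4.66938808e-01,  8.84212389e-01, -1.16876226e-02,
        -2.45999481e+02],
       [-5.09820264e-01,  2.79980374e-01,  8.13445934e-01,
         1.87114694e+02],
       [ 7.22531278e-01, -3.73870888e-01,  5.81523096e-01,
        -1.93610018e+03],
       [ 0.00000000e+00,  0.00000000e+00,  0.00000000e+00,
         1.00000000e+00]])}
top {'camera_matrix': array([[378.88596202,   0.        , 279.00034803],
       [  0.        , 378.88596202, 211.57436592],
       [  0.        ,   0.        ,   1.        ]]), 'dist_coeffs': array([0.01494396, 0.        , 0.        , 0.        , 0.        ]), 'camera_from_world': array([[ 3.15680767e-04, -9.99801755e-01, -1.99085846e-02,
         1.98819227e+01],
       [ 9.94384553e-01, -1.79301134e-03,  1.05811840e-01,
        -4.73768734e+02],
       [-1.058265
[... 178 characters left out ...]
y([ 1.12232156,  0.60004338, -0.0025272 ,  1.60005317,  0.00180778,
        0.9428783 , -0.07983603]), 'joint_velocities': array([-1.08301458e-04, -1.56273240e-03,  2.13743646e-03, -1.75303598e-03,
        8.90879537e-04, -1.71983549e-03, -6.34385648e-06]), 'joint_torque': array([ 7.09357279e-03, -7.77985811e+01,  1.57111499e+00, -2.58623958e+01,
        1.28233671e-02,  5.50628698e-03,  3.79088249e-05]), 'ee_pos': array([ 263.19683058, -675.09297056,  230.50362601]), 'eef_rot': array([-0.58356654,  0.3994024 , -0.39854335,  0.58402998]), 'wrist_force': array([-0.25485302,  0.44283653,  0.99224972]), 'wrist_torque': array([ 0.02101026, -0.02829876,  0.02545876]), 'opening': 85.6539751037752}
```

View pics/scene0.png

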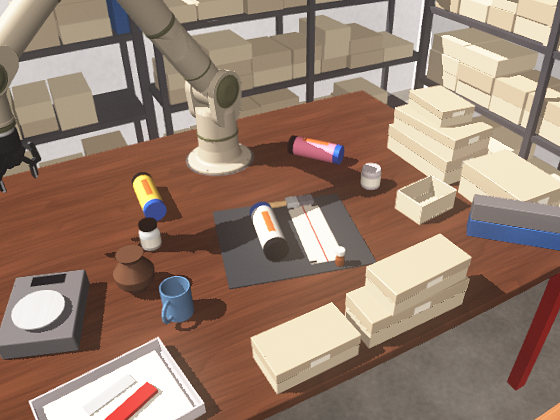

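View pics/top0.png

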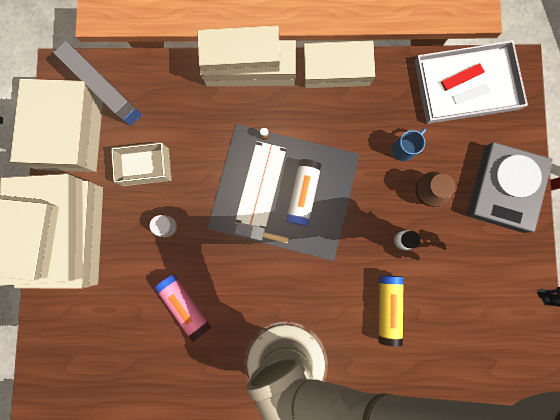

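The top view has three tube candidates: the white one at (304,192) on the mat, a pink one at (183,307) and a yellow one at (391,310). The description points to the white one, so I'll check it in a close crop.

```bash
python3 - <<'E'
import cv2
im=cv2.imread("pics/top0.png")[110:270,195:375]
cv2.imwrite("pics/crop0.png",cv2.resize(im,None,fx=3.7,fy=3.7,interpolation=cv2.INTER_CUBIC))
im=cv2.imread("pics/scene0.png")[180:290,205:385]
cv2.imwrite("pics/crop1.png",cv2.resize(im,None,fx=4,fy=4,interpolation=cv2.INTER_CUBIC))
E
```

```text
(no output)
```

View pics/crop0.png

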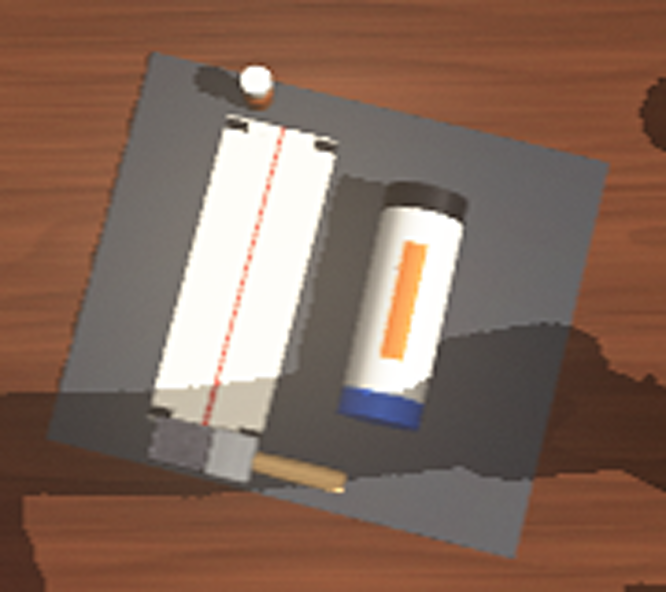

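View pics/crop1.png

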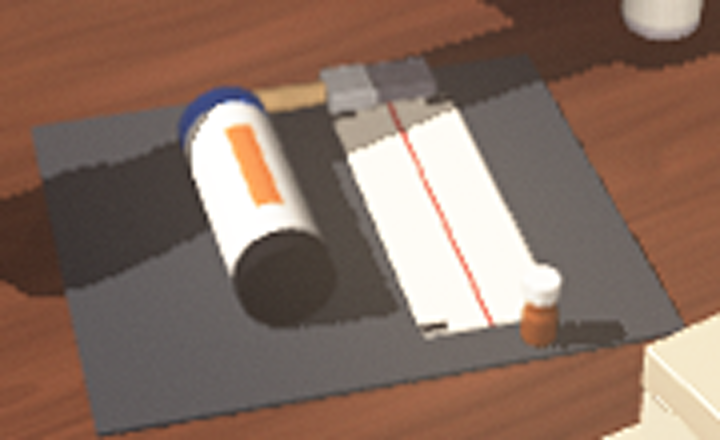

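```bash
cat > h.py <<'E'
import numpy as np, cv2
from bench import *
from scipy.optimize import least_squares
from scipy.spatial.transform import Rotation as R
F=np.diag([1.,-1,-1])
def proj(n,P):
    p=camera_params(n); M=np.array(p["camera_from_world"]); Rc=F@M[:3,:3]; t=F@M[:3,3]
    return cv2.projectPoints(np.asarray(P,float).reshape(-1,3),cv2.Rodrigues(Rc)[0],t,p["camera_matrix"],p["dist_coeffs"])[0][:,0]
def back(n,uv,z):
    p=camera_params(n); M=np.array(p["camera_from_world"]); Rc=F@M[:3,:3]; t=F@M[:3,3]
    u=cv2.undistortPoints(np.asarray(uv,float).reshape(-1,1,2),p["camera_matrix"],p["dist_coeffs"])[:,0]
    d=np.c_[u,np.ones(len(u))]@Rc; c=-Rc.T@t
    return c+d*((z-c[2])/d[:,2])[:,None]
def cyl(x,y,a,zc=39.):
    t=np.linspace(0,2*np.pi,40); ax=np.array([np.cos(a),np.sin(a),0]); n=np.array([-np.sin(a),np.cos(a),0])
    ring=35*(np.cos(t)[:,None]*n+np.sin(t)[:,None]*[0,0,1])
    c=np.array([x,y,zc]); return np.r_[c+100*ax+ring,c-100*ax+ring]
def hullpts(n,p,): return cv2.convexHull(proj(n,cyl(*p)).astype(np.float32))
E
python3 - <<'E'
from h import *
L=lambda p:np.array(p)/3.7+[195,110]-.36
S=lambda p:np.array(p)/4+[205,180]-.4
lt=back("top",L([[283,127],[206,427]]),4); ls=back("scene",S([[391,103],[491,326]]),4)
print(lt,ls)
ct=back("top",L([[229,115],[340,142],[148,411],[262,435]]),4);print("card",ct,ct.mean(0))
print(np.linalg.norm(ct[0]-ct[1]),np.linalg.norm(ct[0]-ct[2]))
print("label",back("top",L([[407,240],[427,243],[380,357],[403,360]]),74).mean(0))
pt=L([[388,185],[467,190],[338,412],[418,431],[383,230],[464,230],[365,300],[445,300],[425,183]])
ps=S([[190,170],[183,130],[215,90],[266,108],[335,270],[240,290],[310,200],[215,230],[285,327]])
def res(p):
    r=[]
    for n,pp in(("top",pt),("scene",ps)):
        h=hullpts(n,p); r+= [cv2.pointPolygonTest(h,(float(a),float(b)),True) for a,b in pp]
    return r
s=least_squares(res,[570,-70,0.1]);print(s.x,np.round(s.fun,1))
st=get_state();m=R.from_quat(st["eef_rot"]).as_matrix();print(m.round(3))
print("vial",back("top",L([[256,80]]),59),"brush",back("top",L([[160,420],[150,460],[205,472],[250,482],[258,437],[345,490],[340,478]]),20))
print("matcorners",back("top",L([[150,52],[608,162],[515,558],[47,438]]),4))
E
```

```text
[[700.53973152  46.0238424    4.        ]
 [432.45339078 112.63608115   4.        ]] [[428.76734694 120.16378811   4.        ]
 [699.78746865  47.9957938    4.        ]]
card [[711.77485361  94.33348122   4.        ]
 [686.58305758  -4.79524392   4.        ]
 [446.53777948 163.57297344   4.        ]
 [425.40827253  63.66652582   4.        ]] [567.5759908   79.19443414   4.        ]
102.27966921593669 274.12554199753885
label [532.97192324 -57.81386333  74.        ]
[ 5.7e+02 -7.0e+01  1.0e-01] [  5.7  -4.7 -15.6 -12.7   3.   -2.7  -3.8   4.5   6.4   9.2  -0.2  -9.5
 -12.6   5.1  -0.5  -3.4   5.6   1.1]
[[ 0.363 -0.001  0.932]
 [-0.932  0.001  0.363]
 [-0.001 -1.    -0.   ]]
vial [[725.84712523  66.95424953  59.        ]] brush [[437.41923932 150.8957042   20.        ]
 [402.94310217 159.10163116  20.        ]
 [392.60794151 111.63402345  20.        ]
 [384.02398692  72.90640671  20.        ]
 [422.64987635  66.21193772  20.        ]
 [377.16609566  -8.53149572  20.        ]
 [387.41684137  -4.27137198  20.        ]]
matcorners [[ 770.16353843  165.77612891    4.        ]
 [ 667.08986356 -241.90190195    4.        ]
 [ 319.25002983 -154.68942109    4.        ]
 [ 422.99260124  251.72474533    4.        ]]
```

```bash
cat >> h.py <<'E'
def fit(pts,p0):
    from scipy.optimize import minimize
    def res(p):
        r=[]
        for n,pp in pts.items():
            h=hullpts(n,p); r+= [cv2.pointPolygonTest(h,(float(a),float(b)),True) for a,b in pp]
        return np.array(r)
    s=minimize(lambda p:np.abs(res([p[0],p[1],p[2]/100])).sum(),[p0[0],p0[1],p0[2]*100],method="Nelder-Mead",options=dict(initial_simplex=[[p0[0]+a,p0[1]+b,p0[2]*100+c] for a,b,c in((0,0,0),(25,0,0),(0,25,0),(0,0,15))]))
    x=s.x*[1,1,.01]; return x,res(x)
L=lambda p:np.array(p)/3.7+[195,110]-.36
S=lambda p:np.array(p)/4+[205,180]-.4
E
python3 - <<'E'
from h import *
pt=L([[388,185],[467,190],[338,412],[418,431],[383,230],[464,230],[365,300],[445,300],[425,183]])
ps=S([[190,170],[183,130],[215,90],[266,108],[335,270],[240,290],[310,200],[215,230],[285,327]])
for d in ({"top":pt},{"scene":ps},{"top":pt,"scene":ps}):
    x,r=fit(d,[540,-50,-.2]); print(x.round(3),r.round(1))
    for n in d: 
        im=cv2.imread(f"pics/{n}0.png")
    print()
im=cv2.imread("pics/top0.png");cv2.polylines(im,[hullpts("top",x).astype(int)],1,(0,255,0));a=im[110:270,195:375]
im=cv2.imread("pics/scene0.png");cv2.polylines(im,[hullpts("scene",x).astype(int)],1,(0,255,0));b=im[160:320,205:385]
cv2.imwrite("pics/fit0.png",cv2.resize(np.hstack([a,b]),None,fx=2.2,fy=2.2))
E
```

```text
[ 5.32838e+02 -5.98930e+01 -2.25000e-01] [-0.7 -1.7 -0.3 -0.3  0.7  0.   0.2  0.9 -0. ]

[ 5.34678e+02 -5.42760e+01 -2.18000e-01] [-0.6  0.6 -0.4  0.   0.5  0.6 -0.8 -0.  -0. ]

[ 5.33569e+02 -5.69940e+01 -2.34000e-01] [ 0.  -2.  -0.  -1.   1.5 -0.7  1.1 -0.   0.1 -0.   1.1 -0.2 -0.4 -1.1
  2.1 -1.9  1.  -0. ]
```

View pics/fit0.png

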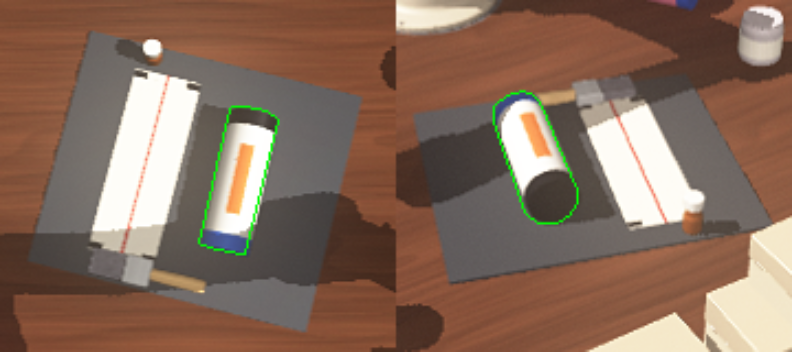

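The tube's midpoint is at about (533.5, -57) with yaw about -0.225 rad. The line's midpoint is about (565.5, 81) with yaw about -0.25 rad. That leaves about 142 mm to roll in +y, and both cameras agree on the relative position within 2 mm. I'll use tool x along the tube, tool z as the roll direction and the jaws half open. First I turn by -56° and travel high.

```bash
python3 -m inch '[0.5,0,0,0,-9.3, 0.5,0,0,0,-9.3, 0.5,0,0,0,-9.3, 0.5,0,0,0,-9.3, 0.5,0,0,0,-9.3, 0.5,0,0,0,-9.3, 0.5,1.2,0,6,0, 0.5,1.2,0,6,0, 0.5,1.2,0,6,0, 0.5,0,0,0,0]' 40
```

```text
time: 1.35
ee_pos: [341.5, -503.3, 231.6]
eef_rot: [-0.702, 0.077, -0.077, 0.704]
wrist_force: [-0.7, -0.4, 0.2]
opening: 42.3
```

```bash
python3 -m inch '[0.5,1.1,0,5.9,0, 0.5,1.1,0,5.9,0, 0.5,1.1,0,5.9,0, 0.5,1.1,0,5.9,0, 0.5,1.1,0,5.9,0, 0.5,1.1,0,5.9,0, 0.5,1.1,0,5.9,0, 0.5,1.1,0,5.9,0, 0.5,0,6,0,0, 0.5,0,4,0,0]'
python3 - <<'E'
from h import *
a=snapshot("top");b=snapshot("scene")
cv2.imwrite("pics/c2.png",cv2.resize(np.hstack([a[110:270,195:375],b[120:280,205:385]]),None,fx=2.2,fy=2.2))
s=get_state();print(s['ee_pos'],s['wrist_force'],R.from_quat(s["eef_rot"]).as_matrix().round(3))
E
```

```text
time: 2.6
ee_pos: [529.9, -67.6, 129.4]
eef_rot: [0.703, -0.079, 0.079, -0.703]
wrist_force: [0.5, -0.4, 0.2]
opening: 42.4
[527.80316087 -68.00812411 127.69949715] [-0.14288811 -0.02184437  0.32257064] [[ 0.975 -0.007  0.223]
 [-0.223  0.     0.975]
 [-0.007 -1.    -0.001]]
```

View pics/c2.png

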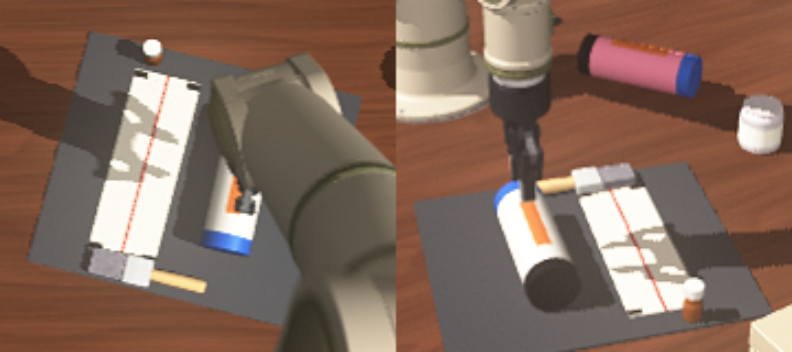

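```bash
python3 -m inch '[0.5,0.4,2,0.3,0, 0.5,0,2,0,0, 0.5,0,1,0,0, 0.5,0,0.3,0,0, 0.5,0,0,0,0, 0.5,0,0,0,0, 0.5,0,0,0,0, 0.5,0,0,0,0, 0.5,0,0,0,0, 0.5,0,0,0,0]'

```

```text
time: 3.95
ee_pos: [534.3, -65.5, 78.2]
eef_rot: [0.703, -0.079, 0.079, -0.703]
wrist_force: [-0.3, -0.7, -0.3]
opening: 42.4
```

```bash
python3 -m inch '[0.5,0,0.3,0,0, 0.5,0,0.3,0,0, 0.5,0,0.1,0,0, 0.5,0,0,0,0, 0.5,0,0,0,0, 0.5,0,0,0,0, 0.5,0,0,0,0, 0.5,0,0,0,0, 0.5,0,0,0,0, 0.5,0,0,0,0]'

```

```text
time: 5.2
ee_pos: [534.4, -65.5, 71.9]
eef_rot: [0.703, -0.079, 0.08, -0.703]
wrist_force: [-2.0, 0.0, 12.7]
opening: 42.6
```

```bash
python3 -m inch '[0.5,0,0,0.3,0, 0.5,0,0,0.5,0, 0.5,0,0,0.6,0, 0.5,0,0,0.6,0, 0.5,0,0,0.5,0, 0.5,0,0,0.3,0, 0.5,0,0,0.2,0, 0.5,0,0,0,0, 0.5,0,0,0,0, 0.5,0,0,0,0]'
python3 - <<'E'
from h import *
a=snapshot("top");b=snapshot("scene")
cv2.imwrite("pics/c3.png",cv2.resize(np.hstack([a[110:270,195:375],b[150:310,205:385]]),None,fx=2.2,fy=2.2))
cv2.imwrite("pics/c3t.png",a);cv2.imwrite("pics/c3s.png",b)
E
```

```text
time: 6.45
ee_pos: [540.9, -36.0, 72.0]
eef_rot: [0.703, -0.079, 0.079, -0.703]
wrist_force: [-3.5, 2.2, 14.2]
opening: 42.5
```

View pics/c3.png

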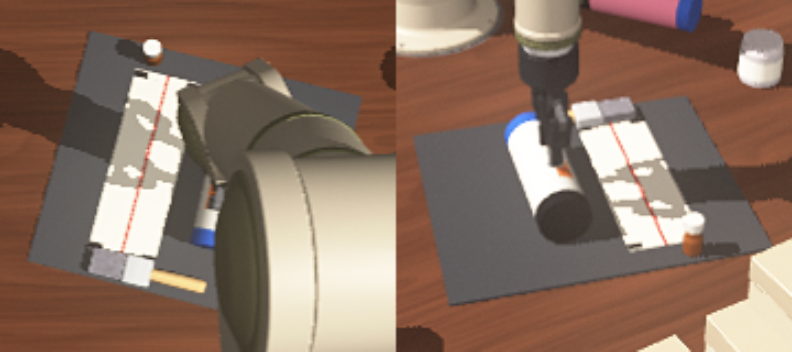

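The scene view shows the label rolling forward, with the tube clearly nearer the card at about (550,175) in the crop. It moved about 15 mm for 30 mm of finger travel. Next I repeat the cycle of lift, back, down and forward.

```bash
python3 -m inch '[0.5,0,-1,0,0, 0.5,0,0,-1.7,0, 0.5,0,1,0,0, 0.5,0,0,0.3,0, 0.5,0,0,0.6,0, 0.5,0,0,0.7,0, 0.5,0,0,0.7,0, 0.5,0,0,0.7,0, 0.5,0,0,0.5,0, 0.5,0,0,0.3,0]'
python3 - <<'E'
from h import *
b=snapshot("scene")
cv2.imwrite("pics/c4.png",cv2.resize(b[150:310,205:385],None,fx=4,fy=3.7))
print(get_state()['wrist_force'])
E
```

```text
time: 7.8
ee_pos: [545.9, -15.4, 71.9]
eef_rot: [-0.703, 0.079, -0.08, 0.703]
wrist_force: [-3.8, 1.3, 21.4]
opening: 42.5
[-4.52377006  1.24977121 20.77886545]
```

View pics/c4.png

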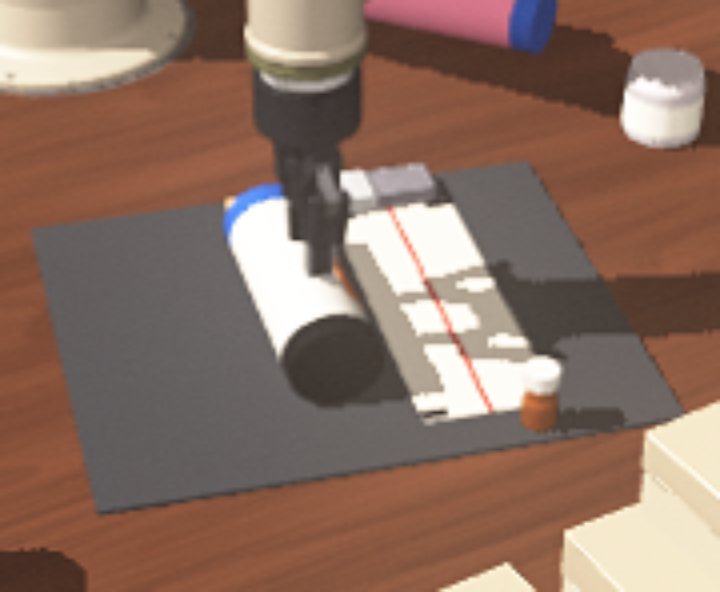

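```bash
cat >> h.py <<'E'
C=np.array([565.5,81]);U=np.array([np.cos(-.25),np.sin(-.25)]);V=np.array([.247,.969])
CS=np.array([564.2,84.])  # card centre by scene cam
def rep(n,pts,p0,c=CS):
    x,r=fit({n:pts},p0); d=x[:2]-c; print("fit",x.round(3),"res",r.round(1),"u %.1f v %.1f dyaw %.3f"%(d@U,d@V,x[2]+.25))
E
python3 - <<'E'
from h import *
rep("scene",np.array([[232,255],[285,360],[330,404],[383,350],[227,215],[255,187],[370,315]])/[4,3.7]+[205,150]-.4,[540,-20,-.22])
E
```

```text
fit [ 5.41875e+02 -1.91280e+01 -1.88000e-01] res [-0.2 -0.  -0.   1.5  0.4 -0.7 -0. ] u 3.9 v -105.4 dyaw 0.062
```

```bash
python3 -m inch '[0.5,0,-1,0,0, 0.5,0,0,-1.8,0, 0.5,0,1,0,0, 0.5,0,0,0.3,0, 0.5,0,0,0.6,0, 0.5,0,0,0.7,0, 0.5,0,0,0.7,0, 0.5,0,0,0.7,0, 0.5,0,0,0.5,0, 0.5,0,0,0.3,0]'
```

```text
time: 9.1
ee_pos: [550.1, 3.9, 71.9]
eef_rot: [0.703, -0.079, 0.08, -0.703]
wrist_force: [-5.1, 0.4, 24.4]
opening: 42.7
```

```bash
python3 -m inch '[0.5,0,-1,0,0, 0.5,0,0,-1.9,0, 0.5,0,1,0,0, 0.5,0,0,0.3,0, 0.5,0,0,0.6,0, 0.5,0,0,0.7,0, 0.5,0,0,0.7,0, 0.5,0,0,0.7,0, 0.5,0,0,0.5,0, 0.5,0,0,0.3,0]'
python3 - <<'E'
from h import *
b=snapshot("scene")
cv2.imwrite("pics/c5.png",cv2.resize(b[150:310,205:385],None,fx=4,fy=3.7))
print(get_state()['wrist_force'],get_state()['ee_pos'])
E
```

```text
time: 10.35
ee_pos: [554.4, 22.5, 71.9]
eef_rot: [-0.703, 0.079, -0.08, 0.703]
wrist_force: [-4.9, 1.1, 25.6]
opening: 42.8
[-5.33140281  1.86659964 25.17277694] [554.44407582  22.92803962  71.92072668]
```

View pics/c5.png

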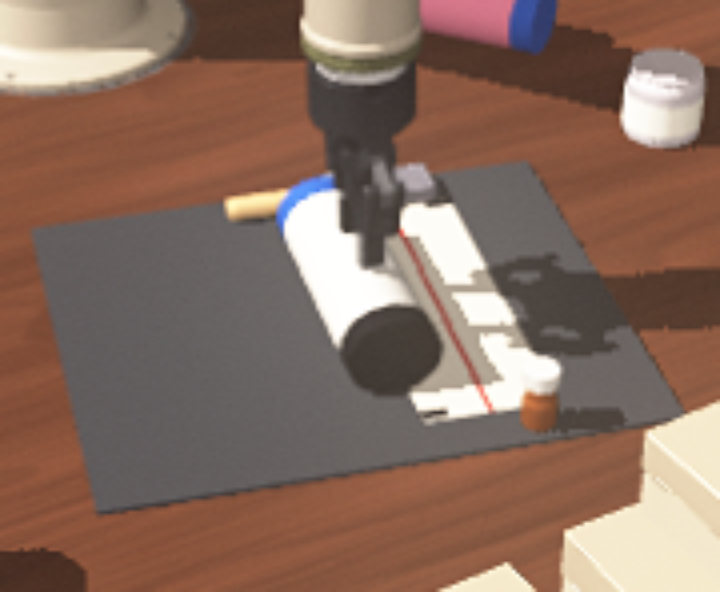

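```bash
python3 - <<'E'
from h import *
rep("scene",np.array([[284,240],[343,350],[390,396],[441,342],[279,212],[300,183],[427,305],[317,300]])/[4,3.7]+[205,150]-.4,[545,10,-.22])
E
```

```text
fit [ 5.53831e+02  2.25000e+01 -1.89000e-01] res [-0.  -0.  -0.   1.9 -0.  -1.1 -0.   0.2] u 5.2 v -62.2 dyaw 0.061
```

```bash
python3 -m inch '[0.5,0,-1,0,0, 0.5,0,0,-1.4,0, 0.5,0,1,0,0, 0.5,0,0,0.3,0.2, 0.5,0,0,0.6,0.4, 0.5,0,0,0.7,0.4, 0.5,0,0,0.7,0.4, 0.5,0,0,0.7,0.4, 0.5,0,0,0.5,0.2, 0.5,0,0,0.3,0]'
python3 - <<'E'
from h import *
b=snapshot("scene")
cv2.imwrite("pics/c6.png",cv2.resize(b[150:310,205:385],None,fx=4,fy=3.7))
print(get_state()['wrist_force'],get_state()['ee_pos'])
E
```

```text
time: 11.65
ee_pos: [560.1, 46.0, 71.8]
eef_rot: [-0.701, 0.091, -0.091, 0.701]
wrist_force: [-5.9, 2.3, 25.7]
opening: 42.7
[-6.79110509  1.95609661 24.82975171] [560.13015527  46.44702788  71.82865716]
```

View pics/c6.png

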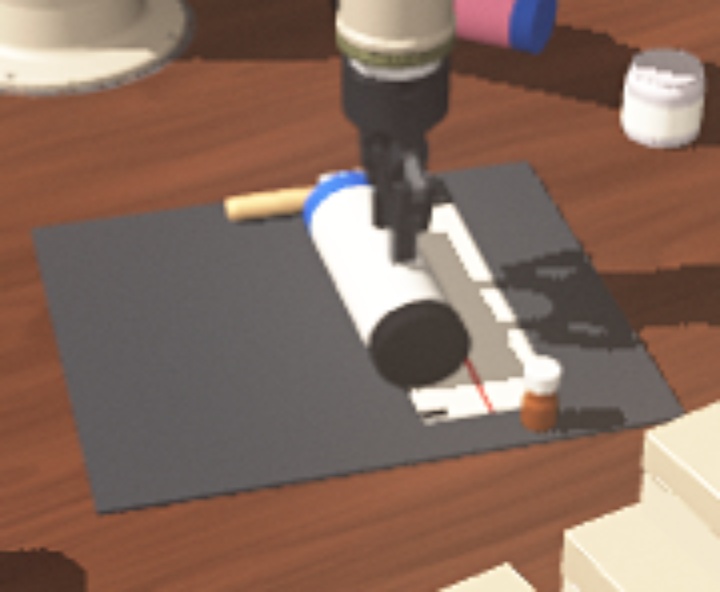

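```bash
python3 - <<'E'
from h import *
rep("scene",np.array([[311,240],[371,345],[418,390],[468,338],[305,207],[330,175],[456,302],[341,290]])/[4,3.7]+[205,150]-.4,[555,40,-.22])
E
```

```text
fit [ 5.57312e+02  4.33230e+01 -1.89000e-01] res [-0.3  0.  -0.   2.2 -0.  -1.4 -0.   0.1] u 3.4 v -41.1 dyaw 0.061
```

```bash
python3 -m inch '[0.5,0,-1,0,0, 0.5,0,0,-1.7,0, 0.5,0,1,0,0, 0.5,0,0,0.3,0.2, 0.5,0,0,0.6,0.3, 0.5,0,0,0.7,0.3, 0.5,0,0,0.7,0.3, 0.5,0,0,0.7,0.3, 0.5,0,0,0.4,0.2, 0.5,0,0,0.2,0]'

```

```text
time: 12.95
ee_pos: [564.4, 64.4, 71.8]
eef_rot: [0.7, -0.102, 0.101, -0.7]
wrist_force: [-9.1, 0.9, 29.1]
opening: 42.9
```

```bash
python3 -m inch '[0.5,0,-1,0,0, 0.5,0,-2,-2,0, 0.5,0,0,-5,0, 0.5,0,0,-5,0, 0.5,0,0,-5,0, 0.5,0,0,-5,0, 0.5,0,0,-5,0, 0.5,0,0,0,0, 0.5,0,0,0,0, 0.5,0,0,0,0]'
python3 - <<'E'
from h import *
a=snapshot("top");b=snapshot("scene")
cv2.imwrite("pics/c7t.png",cv2.resize(a[110:270,195:375],None,fx=4,fy=3.7))
cv2.imwrite("pics/c7s.png",cv2.resize(b[150:310,205:385],None,fx=4,fy=3.7))
E
```

```text
time: 14.2
ee_pos: [489.5, -193.8, 101.0]
eef_rot: [-0.7, 0.101, -0.101, 0.7]
wrist_force: [-0.1, 1.0, -0.5]
opening: 43.0
```

View pics/c7t.png

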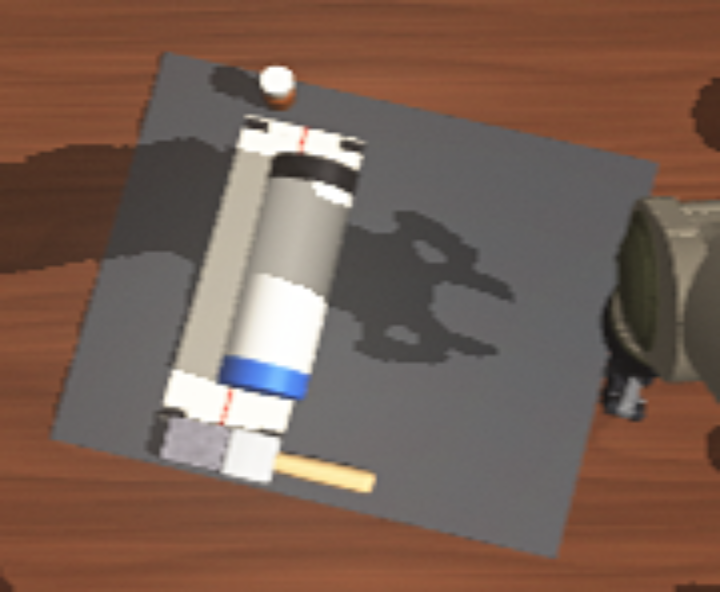

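View pics/c7s.png

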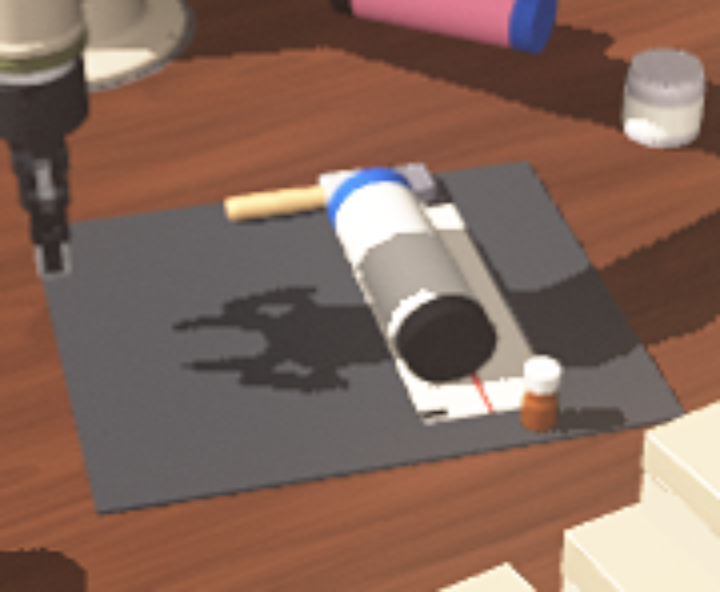

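```bash
python3 - <<'E'
from h import *
T=lambda p:np.array(p)/[4,3.7]+[195,110]-.4
rep("top",T([[276,152],[356,166],[221,378],[305,395],[265,190],[352,205],[244,285],[326,300],[318,155]]),[560,60,-.22],np.array([566.5,79.3]))
lt=back("top",T([[304,128],[225,425]]),4);print(lt,lt.mean(0),np.arctan2(*(lt[0]-lt[1])[[1,0]]))
rep("scene",np.array([[334,235],[397,343],[447,383],[495,332],[329,205],[358,171],[480,297],[412,177],[367,290]])/[4,3.7]+[205,150]-.4,[560,60,-.22])
E
```

```text
fit [ 5.6055e+02  5.6475e+01 -2.0700e-01] res [ 0.  -0.1  0.   0.8 -0.1  0.   0.2  1.   0.5] u -0.1 v -23.6 dyaw 0.043
[[699.77058923  47.76087792   4.        ]
 [434.33068065 110.92269673   4.        ]] [567.05063494  79.34178733   4.        ] -0.2336071296799581
fit [ 5.5505e+02  6.4663e+01 -2.1600e-01] res [-1.4  0.  -0.9  0.9 -0.  -0.  -0.  -0.9 -0.5] u -4.1 v -21.0 dyaw 0.034
```

```bash
python3 -m inch '[0.5,0,0,5.1,0, 0.5,0,0,5.1,0, 0.5,0,0,5.1,0, 0.5,0,0,5.1,0, 0.5,0,0,5.1,0, 0.5,0,0,0,0, 0.5,0,1,0,0, 0.5,0,1,0,0, 0.5,0,0.7,0,0, 0.5,0,0.3,0,0]'
```

```text
time: 15.55
ee_pos: [561.1, 48.5, 71.3]
eef_rot: [0.7, -0.102, 0.102, -0.699]
wrist_force: [-6.8, -1.0, 34.3]
opening: 43.0
```

```bash
python3 -m inch '[0.5,0,0,0,0, 0.5,0,0,0.3,0.2, 0.5,0,0,0.6,0.3, 0.5,0,0,0.7,0.3, 0.5,0,0,0.7,0.3, 0.5,0,0,0.7,0.3, 0.5,0,0,0.5,0.2, 0.5,0,0,0.3,0, 0.5,0,0,0.1,0, 0.5,0,0,0,0]'
python3 - <<'E'
from h import *
b=snapshot("scene")
cv2.imwrite("pics/c8s.png",cv2.resize(b[150:310,205:385],None,fx=4,fy=3.7))
E
```

```text
time: 16.8
ee_pos: [570.3, 86.9, 71.9]
eef_rot: [0.699, -0.112, 0.11, -0.698]
wrist_force: [-11.2, 2.7, 17.8]
opening: 42.7
```

View pics/c8s.png

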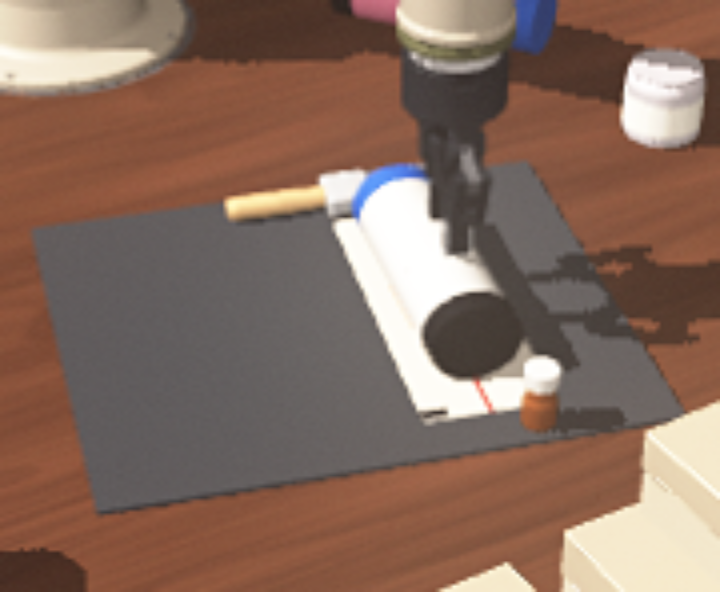

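The tube now looks centred over the line. I'll lift straight off, clear the hand, and measure.

```bash
python3 -m inch '[0.5,0,-0.5,0,0, 0.5,0,-1.5,0,0, 0.5,0,-3,0,0, 0.5,0,-2,-5,0, 0.5,0,0,-5,0, 0.5,0,0,-5,0, 0.5,0,0,-5,0, 0.5,0,0,-5,0, 0.5,0,0,-5,0, 0.5,0,0,-2,0]'
python3 - <<'E'
from h import *
a=snapshot("top");b=snapshot("scene")
cv2.imwrite("pics/c9t.png",cv2.resize(a[110:270,195:375],None,fx=4,fy=3.7))
cv2.imwrite("pics/c9s.png",cv2.resize(b[150:310,205:385],None,fx=4,fy=3.7))
cv2.imwrite("pics/c9full.png",a)
E
```

```text
time: 18.1
ee_pos: [472.4, -221.4, 141.9]
eef_rot: [0.699, -0.113, 0.113, -0.698]
wrist_force: [0.5, 0.4, 0.1]
opening: 43.0
```

View pics/c9t.png

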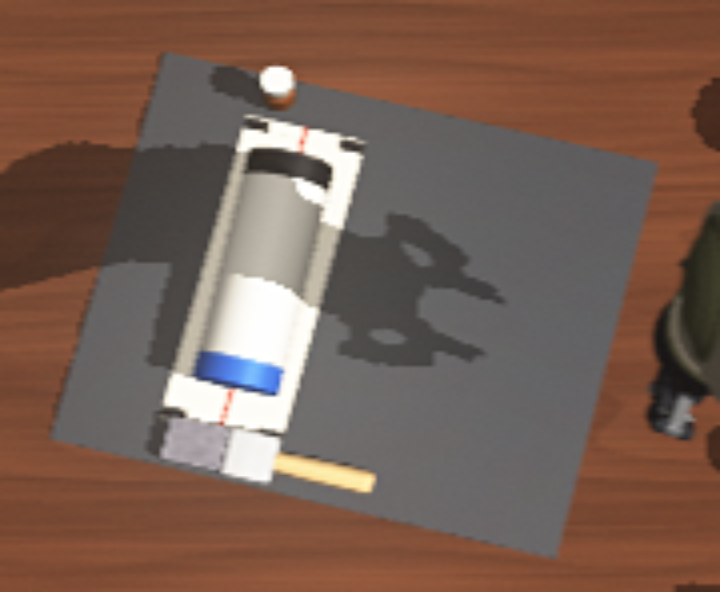

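View pics/c9s.png

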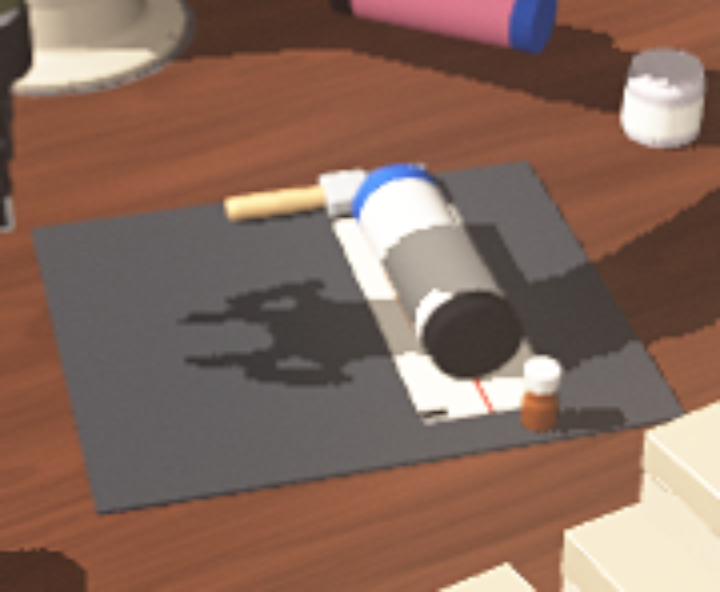

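View pics/c9full.png

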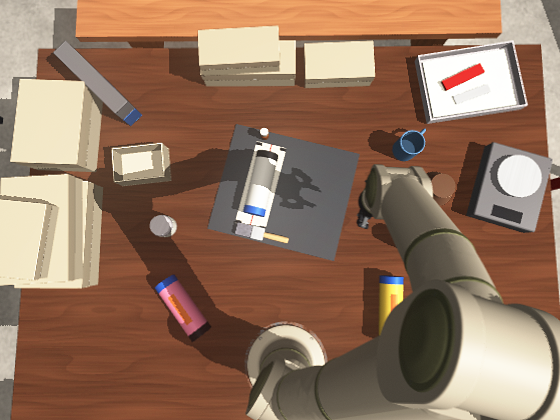

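```bash
python3 - <<'E'
from h import *
T=lambda p:np.array(p)/[4,3.7]+[195,110]-.4
rep("top",T([[250,148],[331,161],[196,374],[280,391],[241,185],[327,195],[220,280],[301,300],[292,150]]),[565,80,-.22],np.array([566.8,79.3]))
rep("scene",np.array([[359,235],[423,340],[473,380],[521,330],[353,205],[380,168],[506,293],[438,174],[393,290]])/[4,3.7]+[205,150]-.4,[565,80,-.22])
lt=back("top",T([[304,128],[230,390],[225,425]]),4);print(lt)
s=get_state();print(s["time"],s["wrist_force"])
E
```

```text
fit [ 5.65788e+02  7.70520e+01 -2.20000e-01] res [ 0.  -0.   0.2 -0.   0.1  0.3  0.8  0.4  0.8] u -0.4 v -2.4 dyaw 0.030
fit [ 5.60223e+02  8.32150e+01 -2.16000e-01] res [-1.5 -0.  -1.   0.9  0.  -0.2 -0.2 -1.4 -0.6] u -3.7 v -1.7 dyaw 0.034
[[699.77058923  47.76087792   4.        ]
 [465.03332098 107.1198833    4.        ]
 [434.33068065 110.92269673   4.        ]]
18.2 [0.50135009 1.1117374  0.34313371]
```

```bash
python3 - <<'E'
from h import *
b=snapshot("scene");a0=cv2.imread("pics/scene0.png")
cv2.imwrite("pics/d.png",np.hstack([a0[160:330,90:480],b[160:330,90:480]]))
x,r=b,0
s=get_state();print(s["time"],abs(s["joint_velocities"]).max())
E
```

```text
18.25 0.038981978760500566
```

View pics/d.png

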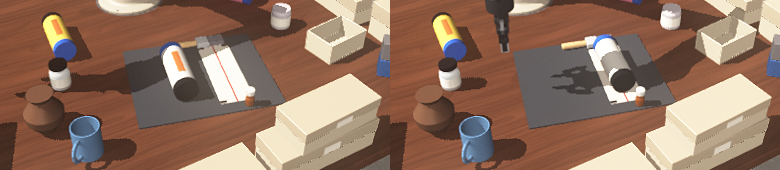

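The before and after views match for the pot, mug, jar, vial, brush, tin and box. The tube lies along the card and the hand is clear, so I'm handing in.

```bash
python3 -c "
from bench import *
print(finish_job())"
```

```text
the job is handed in; nothing more can be done
None
```

The white tube is lying along the red line on the card, and I handed the job in at about 18 s of the 61 s allowed; no verdict is reported. I rolled it about 140 mm in seven strokes, with half-open fingertips pressing on its top. Downward force at the end of each call was about 13–34 N. I never gripped it or pushed low on its side.

**Final position:** the two cameras broadly agree, and every value is inside its limit.

| Check | Top view | Scene view | Limit |
|---|---|---|---|
| Sideways from the line | -2.4 mm | -1.7 mm | ±12 mm |
| Along the line from card centre | -0.4 mm | -3.7 mm | ±35 mm |
| Angle to the line | 0.030 rad | 0.034 rad | 0.14 rad |

- **Camera disagreement:** the absolute tube positions differ by about 6–8 mm between the cameras. The card's own position differs by about 5 mm, so I used each camera's tube-to-card offset.
- **Rolling:** that distance means about 4 rad of turn, so the label should have passed face-down. I worked this out from the distance travelled and did not measure it directly. In the pictures the label goes out of sight as it rolls.
- **Everything else:** by eye, no bystander had moved between the first and last pictures. The wrist force was near zero and the hand was well clear of the tube.
- **Not checked:** I did not measure the tube's height or speed separately. It showed no visible movement after I let go.

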